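# Zero the kitchen scale with the bowl on it, touch-free, and store the zero

### The job

Zero the kitchen scale with the bowl on it: with the fingers pointing straight down, hold the fingertips centred 1 to 4 cm above the green sensor eye for two seconds, without touching it. Then press the red key all the way down to store the zero, let it come back up, and finish with the hand lifted at least 10 cm above the scale. Never bring the fingertips close over the blue eye, so lift well clear before moving across, and touch nothing but the key: not the scale's body, the bowl, the mug, the jar or the spatula.

Things in the scene. Friction and masses are not known exactly. Their poses are not given: they have to be found in the camera images.
- scale: white kitchen scale, 270 x 290 mm, fixed. Origin: centre of its underside. Its x axis points from the dark control strip (270 mm long, middle at x -90 mm, 24 mm above the worktop) to the steel platform (150 x 200 mm, middle at x +55 mm, 34 mm high). On the strip, in a row along y 90 mm apart, sit the green eye, the blue eye and the red key, in any order
- green_eye_top (a point): top centre of the green sensor eye (zero): a small green dome, 24 mm wide, in a white rim 32 mm wide; fixed on the control strip; its top is 33 mm above the worktop. It sees the tool point (TCP) when that is 20 to 65 mm straight above this point and within 20 mm of it sideways. Must not be touched
- blue_eye_top (a point): top centre of the blue sensor eye (change of unit), same shape as the green one but blue. It is set off as soon as the tool point is within 25 mm of it sideways and less than 70 mm above it. Must not be touched
- key_top (a point): centre of the top face of the red round push key, 30 mm wide, pressed straight down, in a white housing 46 mm wide on the control strip. When up, its top is 45 mm above the worktop and 9 mm above its housing
- key (a joint): travel of the red key in m: 0 up, 0.005 fully down; a spring pushes it back; fully down takes about 4 N. It counts as pressed beyond 0.0035
- bowl: white ceramic bowl, 136 mm wide at the rim, 60 mm high, loose on the steel platform (rim 94 mm above the worktop). Origin: centre of its underside
- mug: terracotta mug, 76 mm wide plus a handle at its +y, 90 mm high, loose on the worktop about 240 mm to the +y or -y side of the scale's middle. Origin: centre of its underside
- jar: amber jar with a steel lid, 60 mm wide, 100 mm high, loose on the worktop about 240 mm to the +y or -y side of the scale's middle. Origin: centre of its underside
- spatula: wooden spatula lying on the worktop beyond the mug or jar that stands on the scale's +y side (robot's left). Origin on its underside, in the middle
- green_eye: the green sensor eye itself; origin at the centre of its underside, on the control strip
- blue_eye: the blue sensor eye itself; origin at the centre of its underside, on the control strip
There are look-alikes about, which are no part of the job. Several things have the shape of the bowl; the one meant has the colours described above.

How it is judged:
By the outcome, as a careful person would: the job done as asked, in the order asked, and still so for the second after the job is handed in, with the robot touching nothing.
It also fails if it takes over 42 s, if anything falls off the work surface, if the arm or the gripper's body presses on something with over 40 N, if the wrist force passes 120 N, or if a joint passes its speed limit or range.

### The arm

A 7-joint arm with a two-finger parallel gripper is mounted at the origin on the work surface. World frame = base frame: x ahead of the robot, y to its left, z up, the work surface at z = 0. Lengths are in m, angles in rad, forces in N, time in s.
With the tool pointing down it reaches from about 0.4 to 0.85 m from the base axis. Payload 10.4 kg.
Tool frame: the origin (TCP) lies between the finger pads, 19 mm behind the fingertips; this is the grasp point; z points along the fingers, y is the line along which they close (so a half turn about z gives the same grasp; the last joint's range is limited). The gripper opens to 87 mm and grips with 3 to 60 N. Pads are 19 mm wide; open, the fingers measure 117 mm over their backs; the gripper's body (75 mm by 190 mm) begins 51 mm behind the grasp point.
Start: joints at [-1.14, 0.332, -0.065, 1.46, 0.022, 1.35, -0.088], TCP at [0.274, 0.562, 0.241] pointing down, gripper open.
Joint ranges: [-2.6, 2.6], [-0.5, 2.12], [-1.47, 1.34], [0.16, 2.42], [-1.27, 4.41], [0.06, 2.06], [-2.6, 2.6]. Speed limits (rad/s): [2.22, 2.22, 2.79, 2.79, 3.14, 3.14, 3.14].

### API

Orientations are given as a rotation vector (axis times angle).
In Python, from workcell import ctrl gives the robot as it stands. The module is installed in compiled form; this text tells all that it offers.
- The arm moves only by the tool move_arm, never from a script. Its argument "commands" is a list of rows, each a list of 3 entries, a list of its own where there are three numbers: the shift along the world's x, y, z in mm, then the turn about the world's z in degrees, then the gripper command: -1 is fully open, 1 is shut, values between are in proportion. A call has exactly 10 rows; each row is the pose to reach, as a shift and turn from the pose commanded when the call began; what a row does not reach only later rows make up. A row lasts 1/12 s, in which the tool goes at most 41.7 mm and 7.16 degrees, less where a joint would pass 70% of its speed; a pose out of reach is approached as far as the arm can. A call with a gripper value outside its range is refused whole. The fingers move at their own pace and stop on an object; "grip_force" is the grip in N (left out, the last holds). Time passes only in rows, so rows that repeat a pose let the fingers close, or fill a call up. It gives the time, the measured TCP pose, the force, the opening and the grip force at its end, in the units of the state.
- ctrl.state(): the state, without advancing time (a new reading comes with each control period).
- ctrl.grab_frame(name): name is "scene" or "top" or "wrist"; returns (picture, depth): 420x560x3 uint8, red, green, blue; 420x560 float32, m along the optical axis (not along the pixel's ray), 0 where there is no reading.
- ctrl.camera_params(name): a dict with "camera_matrix" (3x3 intrinsics, pixels), "dist_coeffs" ([k1, k2, p1, p2, k3] as OpenCV has them; the pictures are not rectified), "eye" and "rotation" of the camera in the world. Camera axes: x right, y up, looking along -z (the intrinsics and any distortion apply to the point x, -y, -z); pixel columns grow to the right and rows downward; lengths in m; the calibration is good to about 2 mm. A picture is of the moment at which its call begins: read the wrist's pose just before it. camera_params takes no time and is no camera call; for the wrist camera it gives the pose at the moment of the call.
- ctrl.close_job(): hands the job in; it is judged then, once.
Trained networks look in the newest picture that a camera, given by its name, has taken for a name from the list of things; names that differ only in an ending like _2 or _b are one class to them, and where a whole thing is asked for, a point or a joint stands for the part that bears it (a point fixed in the world has none). Each returns a list of dicts, best first, with "score" (0 to 1); they miss things now and then, are a little off and sometimes report something else, mostly with a low value. They report only what shows in the picture. A call takes as long as a camera call. They do not tell look-alikes from the thing itself.
- ctrl.boxes_of(camera, target): "point" ([x, y, z] in m, in the coordinates of the camera as it stood for that picture, good to about 4 mm: the middle of the surface that is visible of it).
The state is a dict: "time_s": time; "q": joint angles; "qvel": joint speeds; "effort": joint torques, N m; "eef_pos": TCP position; "tcp_rot": TCP orientation; "wrist_force": force on the tool from outside, world axes, zero at the start; "wrist_torque": the same for the moment, N m; "width": opening from 0.0 (shut) to 1.0 (fully open); "grasp_force": force on a finger pad.
Only numpy, scipy, OpenCV 4.12 (cv2) and the standard library are available. Lean on these libraries where they do the work, as an engineer would, in place of code of your own. Each camera call takes 0.05 s, during which the arm holds its last target. There are 200 camera calls.

## Working session

There is one attempt and no reset: what is moved stays moved. The work goes in short steps, Python scripts to look and compute and a tool call to move; the robot and the scene stay as the last step left them, time stands still between calls to the robot, and variables do not carry over. Pictures are saved under pics/ and viewed, at most 10 in all, crops included, and the job is handed in when it is done.

Besides the shell and the picture viewer there is one more tool, called after "Call:" as name(argument=value, ...) on one line, values as JSON. move_arm: Moves the arm, as the interface text tells. Its arguments: {"type":"object","properties":{"commands":{"type":"array","items":{"type":"array"}},"grip_force":{"type":"number"}},"required":["commands"]}

```bash
mkdir -p pics; cat > h.py <<'E'
import numpy as np, cv2
from workcell import ctrl
def world(cam,p,P=None):
    P=P or ctrl.camera_params(cam)
    return np.array(P["eye"])+np.array(P["rotation"])@np.array(p)
def pix(cam,w):
    P=ctrl.camera_params(cam); c=np.array(P["rotation"]).T@(np.array(w)-P["eye"])
    q=np.array([[c[0],-c[1],-c[2]]])
    return cv2.projectPoints(q,np.zeros(3),np.zeros(3),np.array(P["camera_matrix"]),np.array(P["dist_coeffs"]))[0].ravel()
def w_of(cam,u,v,d):
    P=ctrl.camera_params(cam)
    x,y=cv2.undistortPoints(np.array([[[u,v]]],float),np.array(P["camera_matrix"]),np.array(P["dist_coeffs"])).ravel()
    return world(cam,[x*d,-y*d,-d],P)
E
python3 - <<'E'
from h import *
for c in ["top","scene"]:
    im,d=ctrl.grab_frame(c); cv2.imwrite(f"pics/{c}0.png",im[:,:,::-1]); np.save(c+"0.npy",d)
    for t in ["green_eye","blue_eye","key_top","bowl","mug","jar","scale","spatula"]:
        for b in ctrl.boxes_of(c,t)[:3]:
            w=world(c,b["point"]); print(c,t,round(b["score"],2),w.round(3),pix(c,w).round())
s=ctrl.state();print(s["time_s"],s["eef_pos"],s["tcp_rot"],s["wrist_force"])
E
```

```text
Traceback (most recent call last):
  File "h.py", line 8, in pix
    q=np.array([[c[0],-c[1],-c[2]]])
                 ~^^^
IndexError: invalid index to scalar variable.
```

```bash
sed -i 's/np.array(P\["rotation"\])/rot(P)/' h.py; cat >> h.py <<'E'
def rot(P): return cv2.Rodrigues(np.array(P["rotation"],float))[0]
E
python3 - <<'E'
from h import *
for c in ["top","scene"]:
    im,d=ctrl.grab_frame(c); cv2.imwrite(f"pics/{c}0.png",im[:,:,::-1]); np.save(c+"0.npy",d)
    for t in ["green_eye","blue_eye","key_top","bowl","mug","jar","scale","spatula"]:
        for b in ctrl.boxes_of(c,t)[:3]:
            w=world(c,b["point"]); print(c,t,round(b["score"],2),w.round(3),pix(c,w).round())
s=ctrl.state();print(s["time_s"],s["eef_pos"],s["tcp_rot"],s["wrist_force"])
E
```

```text
top green_eye 0.6 [ 0.583 -0.072  0.038] [362. 225.]
top key_top 0.62 [0.501 0.244 0.105] [218. 247.]
top key_top 0.41 [0.514 0.09  0.047] [290. 249.]
top bowl 0.78 [0.736 0.337 0.029] [194. 150.]
top bowl 0.74 [0.7   0.052 0.064] [312. 169.]
top mug 0.64 [ 0.757 -0.179  0.051] [411. 154.]
top jar 0.71 [0.499 0.242 0.106] [218. 248.]
top spatula 0.68 [0.524 0.419 0.002] [151. 236.]
scene blue_eye 0.63 [ 0.587 -0.068  0.034] [208. 197.]
scene bowl 0.91 [0.698 0.336 0.034] [365. 232.]
scene bowl 0.86 [0.666 0.056 0.07 ] [251. 208.]
scene mug 0.66 [ 0.769 -0.169  0.061] [150. 236.]
scene jar 0.95 [0.521 0.257 0.067] [331. 175.]
scene scale 0.61 [0.696 0.047 0.024] [247. 229.]
scene spatula 0.88 [0.534 0.428 0.007] [393. 198.]
scene spatula 0.42 [0.696 0.046 0.025] [246. 229.]
scene spatula 0.17 [ 0.77  -0.166  0.064] [150. 236.]
1.0 [0.27400255 0.56174743 0.24127197] [7.06769238e-01 3.06102476e+00 6.63582218e-05] [ 0.3290004  -1.23406999  0.42706784]
```

View pics/top0.png

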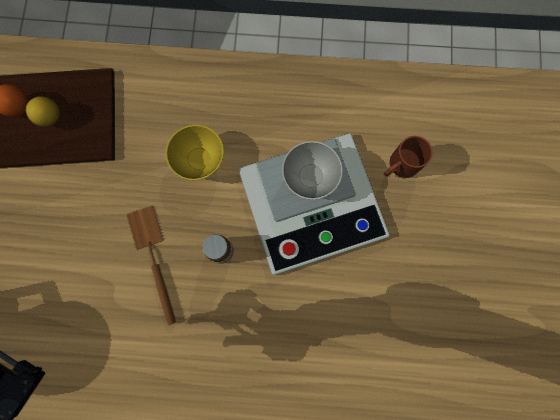

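View pics/scene0.png

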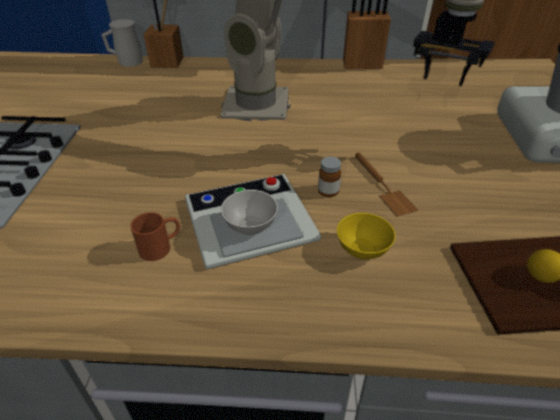

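The top view shows, on the white scale's strip: red key (289,249), green eye (326,237), blue eye (362,225). The white bowl is at (312,169), jar (218,248), mug (411,156) and spatula (158,265). The only look-alike is the yellow bowl (194,152). The only red round thing is the key, and the green and blue eyes appear once each. I'll measure them by colour and check a crop.

```bash
python3 - <<'E'
from h import *
im=cv2.imread("pics/top0.png"); hsv=cv2.cvtColor(im,cv2.COLOR_BGR2HSV); d=np.load("top0.npy")
H,S,V=[hsv[...,i].astype(int) for i in range(3)]
roi=np.zeros(H.shape,bool); roi[205:272,262:390]=1
P=ctrl.camera_params("top")
R={}
for n,m,z in [("red",(H<8)|(H>172),.045),("green",abs(H-60)<18,.031),("blue",abs(H-118)<15,.031)]:
    m=m&roi&(S>130)&(V>70); k,l,st,ce=cv2.connectedComponentsWithStats(m.astype(np.uint8)); i=1+st[1:,4].argmax()
    u,v=ce[i]; a=w_of("top",u,v,1.)-P["eye"]; R[n]=P["eye"]+a*(z-P["eye"][2])/a[2]
    print(n,st[i,4],ce[i].round(1),R[n].round(4),"depth pt",w_of("top",u,v,d[l==i][d[l==i]>0].mean()).round(4))
for a,b in [("red","green"),("green","blue")]: print(np.linalg.norm((R[a]-R[b])[:2]))
print("to green",1e3*(R["green"]-ctrl.state()["eef_pos"]),"green->red",1e3*(R["red"]-R["green"]))
cv2.imwrite("pics/crop.png",cv2.resize(im[200:275,255:395],None,fx=5,fy=5,interpolation=cv2.INTER_CUBIC))
E
```

```text
red 125 [288.5 248.3] [0.5157 0.0927 0.045 ] depth pt [0.5157 0.0927 0.0455]
green 73 [325.4 236.6] [0.5503 0.0098 0.031 ] depth pt [0.55   0.0099 0.0328]
blue 78 [362.  224.6] [ 0.5843 -0.0734  0.031 ] depth pt [ 0.584  -0.0731  0.033 ]
0.08987788434079808
0.0898542686370124
to green [ 276.27587711 -551.98704016 -210.27196506] green->red [-34.54477751  82.97404679  14.        ]
```

View pics/crop.png

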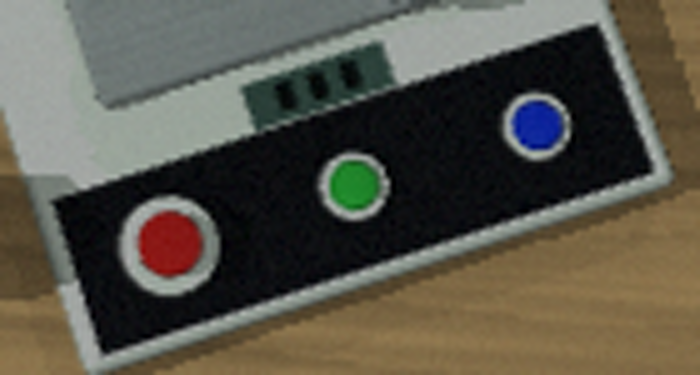

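The crop shows the red key, green eye and blue eye in a row. They measure 90 mm apart with the right heights. I'll move high to above the green eye with the fingers closing.

Call:
move_arm(commands=[[[5,-10,0],0,0],[[18,-36,0],0,1],[[33,-66,0],0,1],[[48,-96,0],0,1],[[63,-126,0],0,1],[[78,-156,0],0,1],[[93,-186,0],0,1],[[108,-216,0],0,1],[[123,-246,0],0,1],[[138,-276,0],0,1]], grip_force=10)

```text
time_s: 1.83
eef_pos: [0.4125, 0.2833, 0.2415]
tcp_rot: [0.708, 3.061, 0.001]
wrist_force: [0.0, 0.0, 0.0]
width: 0.326
grasp_force: 0.0
```

Call:
move_arm(commands=[[[15,-30,0],0,1],[[30,-60,0],0,1],[[45,-90,0],0,1],[[60,-120,0],0,1],[[75,-150,0],0,1],[[90,-180,0],0,1],[[105,-210,0],0,1],[[120,-240,0],0,1],[[132,-264,0],0,1],[[138,-276,0],0,1]])

```text
time_s: 2.67
eef_pos: [0.5505, 0.0049, 0.2415]
tcp_rot: [0.714, 3.059, -0.001]
wrist_force: [0.4, -0.4, 0.8]
width: 0.006
grasp_force: 0.0
```

```bash
python3 - <<'E'
from h import *
im,d=ctrl.grab_frame("wrist"); cv2.imwrite("pics/w1.png",im[:,:,::-1]); np.save("w1.npy",d)
s=ctrl.state();print({k:s[k] for k in ["time_s","eef_pos","tcp_rot","width","wrist_force"]})
for n,g in [("g",[.5503,.0098,.033]),("r",[.5157,.0927,.045])]: print(n,pix("wrist",g),1e3*(np.array(g)-s["eef_pos"]))
E
```

```text
{'time_s': 2.7167, 'eef_pos': array([0.55082429, 0.00359901, 0.24138836]), 'tcp_rot': array([ 7.16035957e-01,  3.05771146e+00, -2.04906737e-03]), 'width': 0.006458703567073802, 'wrist_force': array([-2.1233339 , -2.0705952 ,  0.19515827])}
g [288.22656488 186.0443456 ] [  -0.52428735    6.20099189 -208.38835994]
r [351.26556825 117.1981319 ] [ -35.12428735   89.10099189 -196.38835994]
```

View pics/w1.png

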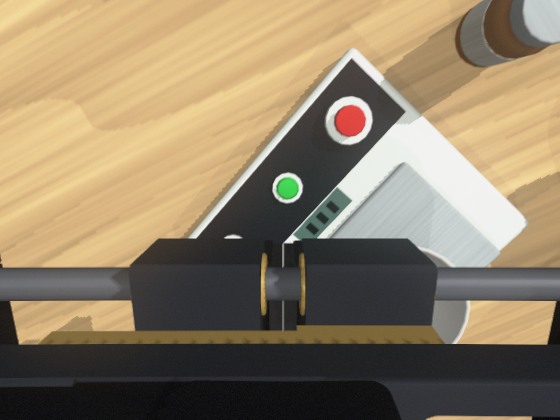

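The wrist view shows the green eye at (288,188) and the red key at (350,121), within a few pixels of prediction, with the fingers shut. Next: a partial descent while the arm settles.

Call:
move_arm(commands=[[[0,0,0],0,1],[[0,0,0],0,1],[[0,0,0],0,1],[[0,0,-10],0,1],[[0,0,-25],0,1],[[0,0,-40],0,1],[[0,0,-55],0,1],[[0,0,-65],0,1],[[0,0,-70],0,1],[[0,0,-70],0,1]])

```text
time_s: 3.55
eef_pos: [0.5493, 0.0101, 0.1701]
tcp_rot: [-0.705, -3.06, 0.001]
wrist_force: [0.4, -0.3, -0.2]
width: 0.008
grasp_force: 0.0
```

```bash
python3 - <<'E'
from h import *
P=ctrl.camera_params("wrist");im,d=ctrl.grab_frame("wrist")
hsv=cv2.cvtColor(im,cv2.COLOR_RGB2HSV).astype(int);H,S,V=hsv[...,0],hsv[...,1],hsv[...,2]
s=ctrl.state();print(s["time_s"],s["eef_pos"],s["tcp_rot"])
for n,m,z in [("red",(H<4)|(H>174),.045),("green",abs(H-60)<18,.031)]:
    m=m&(S>150)&(V>90); k,l,st,ce=cv2.connectedComponentsWithStats(m.astype(np.uint8)); i=1+st[1:,4].argmax()
    u,v=ce[i]; a=w_of("wrist",u,v,1.)-P["eye"]; print(n,st[i],(P["eye"]+a*(z-P["eye"][2])/a[2]).round(4), w_of("wrist",u,v,np.median(d[l==i])).round(4))
E
```

```text
3.6 [0.54978126 0.01004311 0.17104904] [-7.05835663e-01 -3.06068741e+00  2.63632898e-04]
red [ 344  106   39   39 1157] [0.5174 0.0924 0.045 ] [0.5177 0.0924 0.0454]
green [271 195  27  26 531] [0.5517 0.0101 0.031 ] [0.5517 0.0101 0.0329]
```

Call:
move_arm(commands=[[[1,0,-10],0,1],[[1,0,-25],0,1],[[1,0,-40],0,1],[[1,0,-55],0,1],[[1,0,-70],0,1],[[1,0,-82],0,1],[[1,0,-90],0,1],[[1,0,-94],0,1],[[1,0,-94],0,1],[[1,0,-94],0,1]])

```text
time_s: 4.43
eef_pos: [0.5513, 0.0098, 0.0777]
tcp_rot: [0.707, 3.06, 0.0]
wrist_force: [-1.0, 0.8, -0.3]
width: 0.005
grasp_force: 0.0
```

Call:
move_arm(commands=[[[0,0,0],0,1],[[0,0,0],0,1],[[0,0,0],0,1],[[0,0,0],0,1],[[0,0,0],0,1],[[0,0,0],0,1],[[0,0,0],0,1],[[0,0,0],0,1],[[0,0,0],0,1],[[0,0,0],0,1]])

```text
time_s: 5.27
eef_pos: [0.551, 0.0098, 0.0773]
tcp_rot: [0.707, 3.061, 0.0]
wrist_force: [0.9, -0.8, 0.1]
width: 0.005
grasp_force: 0.0
```

Call:
move_arm(commands=[[[0,0,0],0,1],[[0,0,0],0,1],[[0,0,0],0,1],[[0,0,0],0,1],[[0,0,0],0,1],[[0,0,0],0,1],[[0,0,0],0,1],[[0,0,0],0,1],[[0,0,0],0,1],[[0,0,0],0,1]])

```text
time_s: 6.1
eef_pos: [0.551, 0.0098, 0.0773]
tcp_rot: [0.707, 3.061, 0.0]
wrist_force: [-0.1, 0.7, 0.9]
width: 0.007
grasp_force: 0.0
```

Call:
move_arm(commands=[[[0,0,0],0,1],[[0,0,0],0,1],[[0,0,0],0,1],[[0,0,0],0,1],[[0,0,0],0,1],[[0,0,0],0,1],[[0,0,0],0,1],[[0,0,0],0,1],[[0,0,0],0,1],[[0,0,0],0,1]])

```text
time_s: 6.93
eef_pos: [0.551, 0.0098, 0.0773]
tcp_rot: [-0.707, -3.061, -0.0]
wrist_force: [-0.5, 0.4, -0.0]
width: 0.004
grasp_force: 0.0
```

Call:
move_arm(commands=[[[0,0,0],0,1],[[0,0,0],0,1],[[0,0,0],0,1],[[0,0,0],0,1],[[0,0,0],0,1],[[0,0,0],0,1],[[0,0,10],0,1],[[0,0,25],0,1],[[0,0,40],0,1],[[0,0,50],0,1]])

```text
time_s: 7.77
eef_pos: [0.5516, 0.0097, 0.1293]
tcp_rot: [0.707, 3.06, 0.001]
wrist_force: [0.0, 0.7, 0.2]
width: 0.003
grasp_force: 0.0
```

The hold lasted about 3 s. Now across to the key, at height.

Call:
move_arm(commands=[[[0,0,15],0,1],[[-2,5,23],0,1],[[-8,18,23],0,1],[[-15,36,23],0,1],[[-22,54,23],0,1],[[-29,70,23],0,1],[[-33,79,23],0,1],[[-34.5,83,23],0,1],[[-34.5,83,23],0,1],[[-34.5,83,23],0,1]])

```text
time_s: 8.6
eef_pos: [0.5167, 0.0921, 0.1504]
tcp_rot: [0.707, 3.061, -0.0]
wrist_force: [0.7, 0.5, 0.0]
width: 0.006
grasp_force: 0.0
```

Call:
move_arm(commands=[[[0,0,0],0,1],[[0,0,-10],0,1],[[0,0,-25],0,1],[[0,0,-40],0,1],[[0,0,-55],0,1],[[0,0,-65],0,1],[[0,0,-72],0,1],[[0,0,-75],0,1],[[0,0,-75],0,1],[[0,0,-75],0,1]])

```text
time_s: 9.43
eef_pos: [0.5168, 0.0927, 0.0757]
tcp_rot: [0.707, 3.06, 0.0]
wrist_force: [0.5, 0.9, -0.4]
width: 0.004
grasp_force: 0.0
```

```bash
python3 - <<'E'
from h import *
P=ctrl.camera_params("wrist");im,d=ctrl.grab_frame("wrist"); cv2.imwrite("pics/w2.png",im[:,:,::-1])
s=ctrl.state();print(s["time_s"],s["eef_pos"],s["wrist_force"])
print(pix("wrist",[.5165,.0925,.045]), pix("wrist",s["eef_pos"]+np.array([0,0,-.019])))
E
```

```text
9.4833 [0.51694969 0.09279512 0.07586894] [-0.13803142 -0.0205316   0.52102685]
[282.05226758 251.86589854] [282.95461738 261.02398531]
```

View pics/w2.png

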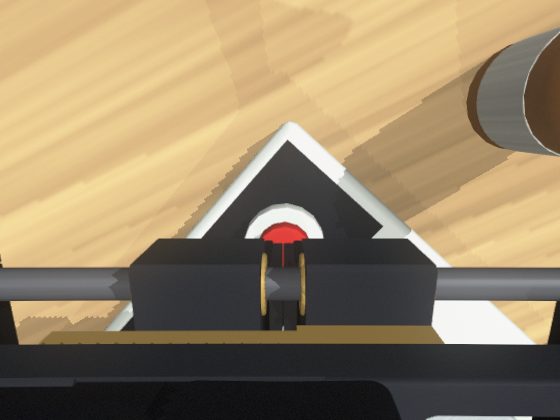

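The key at (284,240) is centred under the fingertips, about 12 mm below. Pressing slowly.

Call:
move_arm(commands=[[[0,0,-3],0,1],[[0,0,-6],0,1],[[0,0,-9],0,1],[[0,0,-11],0,1],[[0,0,-12],0,1],[[0,0,-13],0,1],[[0,0,-14],0,1],[[0,0,-14],0,1],[[0,0,-14],0,1],[[0,0,-14],0,1]])

```text
time_s: 10.32
eef_pos: [0.5164, 0.0928, 0.0613]
tcp_rot: [-0.707, -3.061, -0.0]
wrist_force: [-1.8, 1.4, 3.3]
width: 0.01
grasp_force: 1.3
```

Call:
move_arm(commands=[[[0,0,-0.5],0,1],[[0,0,-1],0,1],[[0,0,-1.5],0,1],[[0,0,-2],0,1],[[0,0,-2.5],0,1],[[0,0,-2.5],0,1],[[0,0,-3],0,1],[[0,0,-3],0,1],[[0,0,-3],0,1],[[0,0,-3],0,1]])

```text
time_s: 11.15
eef_pos: [0.5165, 0.0928, 0.059]
tcp_rot: [-0.707, -3.061, -0.001]
wrist_force: [-6.0, -0.8, 13.6]
width: 0.002
grasp_force: 6.7
```

The force jumped to 13.6 N with the fingertips at z 0.040, so the key is on its stop. Lifting.

Call:
move_arm(commands=[[[0,0,2],0,1],[[0,0,5],0,1],[[0,0,10],0,1],[[0,0,20],0,1],[[0,0,35],0,1],[[0,0,50],0,1],[[0,0,70],0,1],[[0,0,90],0,1],[[0,0,110],0,1],[[0,0,130],0,1]])

```text
time_s: 11.98
eef_pos: [0.5166, 0.0926, 0.19]
tcp_rot: [0.707, 3.06, 0.001]
wrist_force: [0.5, 0.4, -0.9]
width: 0.009
grasp_force: 0.0
```

Call:
move_arm(commands=[[[0,0,15],0,1],[[0,0,30],0,1],[[0,0,42],0,1],[[0,0,50],0,1],[[0,0,50],0,1],[[0,0,50],0,1],[[0,0,50],0,1],[[0,0,50],0,1],[[0,0,50],0,1],[[0,0,50],0,1]])

```text
time_s: 12.82
eef_pos: [0.5163, 0.0927, 0.2377]
tcp_rot: [-0.707, -3.06, 0.001]
wrist_force: [-0.3, -1.3, 0.5]
width: 0.002
grasp_force: 0.0
```

```bash
python3 - <<'E'
from h import *
im,d=ctrl.grab_frame("wrist"); s=ctrl.state();print(s["time_s"],s["eef_pos"],s["wrist_force"])
hsv=cv2.cvtColor(im,cv2.COLOR_RGB2HSV).astype(int);H,S,V=hsv[...,0],hsv[...,1],hsv[...,2]
m=((H<4)|(H>174))&(S>150)&(V>90); k,l,st,ce=cv2.connectedComponentsWithStats(m.astype(np.uint8)); i=1+st[1:,4].argmax()
u,v=ce[i]; print(w_of("wrist",u,v,np.median(d[l==i])))
cv2.imwrite("pics/top_end.png",ctrl.grab_frame("top")[0][:,:,::-1])
E
```

```text
12.8667 [0.51633162 0.09269978 0.23788739] [-0.20753181  0.69709773 -0.28862886]
[0.51655065 0.0933878  0.0447195 ]
```

View pics/top_end.png

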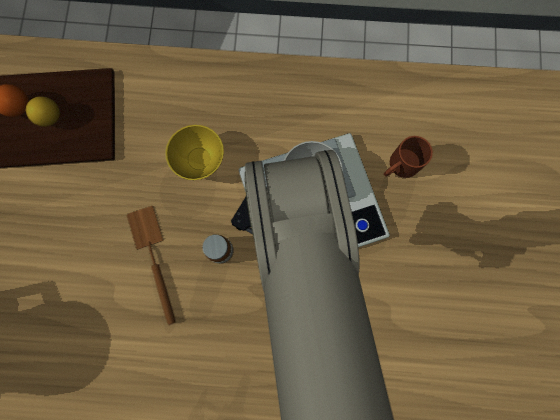

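The key is back up (top at z 0.0447). The jar (217,248), mug (411,156), spatula and bowl are where they were. The fingertips are at z 0.219, 12 cm above even the bowl rim. Handing in.

```bash
python3 -c "
from workcell import ctrl; print(ctrl.close_job())"
```

```text
the job is handed in; nothing more can be done
None
```

I handed the job in after about 13 s: the fingertips held about 2.5 cm above the green eye for about 3 s, then pressed the red key fully down, and it came back up; the hand finished about 18 cm above the scale, never near the blue eye, with no sign of contact with anything but the key.

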